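# Clear the board cradle and hold its index plunger out

## Robot

A 7-joint arm with a two-finger parallel gripper is mounted at the origin on the work surface. World frame = base frame: x ahead of the robot, y to its left, z up, the work surface at z = 0. Lengths are in m, angles in rad, forces in N, time in s.
With the tool pointing down it reaches from about 0.35 to 0.9 m from the base axis. Payload 8.1 kg.
Tool frame: the origin (TCP) lies midway between the tips of the shut fingers; the grasp point (between the pads) lies arm.grip_point_offset behind it (arm.grip_point_offset is the distance from the TCP to the grasp point, in m); y points along the fingers, z is the direction in which the jaws open and shut, and the axes are right-handed (so a half turn about y gives the same grasp; the last joint's range is limited). The gripper opens to 92 mm and grips with 3 to 60 N. Pads are 19 mm wide; open, the fingers measure 130 mm over their backs; the gripper's body (75 mm by 190 mm) begins 47 mm behind the grasp point.
Start: joints at [1.149, 0.434, 0.025, 1.573, -0.012, 1.134, -0.075], TCP at [0.196, -0.594, 0.198] pointing down, gripper open.
Joint ranges: [-2.62, 2.62], [-0.44, 2.09], [-1.27, 1.32], [0.08, 2.57], [-1.32, 4.46], [0.12, 2], [-2.74, 2.74]. Speed limits (rad/s): [2.22, 2.22, 3.01, 3.01, 3.14, 3.14, 3.14].

## Interface

Orientations are given as a rotation vector (axis times angle).
In Python, from cell import arm, get_image, camera_info gives the robot as it stands.
- The arm moves only by the tool carry_out, never from a script. Its argument "steps" is one flat list of numbers, 5 for each row, row after row: the opening, from 0 (shut) to 1 (fully open), then the shift along the world's x, y, z in units of 0.1 m (1.0 is 0.1 m), then the turn about the world's z in units of 45 degrees (1.0 is 45 degrees). In form: [hand, dx, dy, dz, spin, hand, dx, dy, dz, spin, ...]. A call has 1 to 12 rows; each row is the pose to reach, as a shift and turn from the pose commanded when the call began; what a row does not reach only later rows make up. A row lasts 1/10 s, in which the tool goes at most 50 mm and 8.59 degrees, less where a joint would pass 70% of its speed; a pose out of reach is approached as far as the arm can. A call with a number of a shift or a turn outside -1 to 1 is refused whole. A call with a gripper value outside its range is refused whole. The fingers move at their own pace and stop on an object; "grip_force" is the grip in N (left out, the last holds). Time passes only in rows, so rows that repeat a pose let the fingers close. It gives the time, the measured TCP pose, the force and the opening at its end, in the units of the state.
- arm.observe(): the state, without advancing time (a new reading comes with each control period).
- get_image(name): name is "scene" or "top"; returns (picture, depth): 480x640x3 uint8, red, green, blue; 480x640 float32, m along the optical axis (not along the pixel's ray), 0 where there is no reading.
- camera_info(name): a dict with "fovy" (degrees; the focal length in pixels is half the picture's height over the tangent of half this angle, whatever the lens; pixels are square), "cx", "cy" (the principal point, pixels), "R" (3x3) and "t" (3): a world point X has camera coordinates R X + t. Camera axes: x right, y down, z forward; pixel columns grow to the right and rows downward; lengths in m; the calibration is good to about 2 mm. A picture is of the moment at which its call begins. camera_info takes no time and is no camera call.
- arm.sign_off(): hands the job in, once; it reports no verdict.
The state is a dict: "clock": time; "joints": joint angles; "dq": joint speeds; "joint_efforts": joint torques, N m; "position": TCP position; "ee_rot": TCP orientation; "force": force on the tool from outside, world axes, zero at the start; "ft_torque": the same for the moment, N m; "width": opening from 0.0 (shut) to 1.0 (fully open).
Only numpy, scipy, OpenCV 4.12 (cv2) and the standard library are available. Lean on these libraries where they do the work, as an engineer would, in place of code of your own. Each camera call takes 0.05 s, during which the arm holds its last target. There are 200 camera calls.

## Task

The circuit board has to be worked on from its solder side: first take the red-handled pliers off the board while it is still locked level, and lay them (not drop them) flat on the floor of the black tool tray. Then pull the red knob of the stand's sprung index plunger fully back and keep it pulled back, so that the heavy far edge of the board swings down by itself until the board hangs on edge against its stop. Finish while still gripping the knob and holding it fully back (I will turn the board from there), and leave the other things on the bench where they are.

Things in the scene. Friction and masses are not known exactly. Their poses are not given: they have to be found in the camera images.
- board_stand: Circuit board stand, fixed to the bench: grey base 150 x 300 mm, aluminium uprights 56 mm wide at y = -127 mm (206 mm high) and +127 mm (168 mm high), a turning cradle with the board between them. Origin: underside of the base, centre. z up; y runs along the cradle's turning axis; the -y end carries the plunger; +x is the board's heavy side. Yaw within 0.3 rad.
- cradle_axis (a point): Middle of the cradle's turning axis, 145 mm above the bench; axes as the stand's. The level board (150 mm in x, 180 mm in y) is centred here, its top 1 mm higher. Round it: 12 mm end bars at y = -100 and +100 mm, rising 7 mm above the axis, and 8 mm rods at x = -87 and +87 mm. Parts taller than 5 mm stand only where x is above 34 mm, up to 38 mm high.
- board_cradle (a joint): Turning angle (rad) of the cradle about the stand's y. 0 = board level, component side up, locked by the plunger's pin (about 0.03 rad of play). Grows as the +x edge drops under its transformer's weight; 1.57 = on edge at its stop. Damped: with the pin held clear it swings over by itself in 2 to 3 s.
- index_plunger (a joint): How far (m) the index plunger is pulled back: 0 = pin home in its hole in the index disc, 0.0055 = pin just clear of the hole, 0.012 = fully back at its stop. Return spring 8 N at 0, 13 N fully back. No latch: it snaps home if let go.
- plunger_knob (a point): Centre of the red plunger knob: cylinder, 26 mm diameter, 24 mm long, its axis level along the stand's y; moves with the plunger. Home: 165 mm from the stand's centre towards -y, 185 mm above the bench. Pull it along the stand's -y, away from the board. Free below and beside; 33 mm towards +y is the upright, with a 20 mm barrel (28 mm nut) in between. Axes as the stand's.
- pliers_grip (a point): Centre of the pliers' steel joint (20 mm wide in y, 30 mm long in x, 12 mm thick): the place to grip, near the balance point. The pliers are 142 mm long, flat, 12 mm thick: jaws to +x (tip 55 mm away), two red handles to -x (ends 87 mm away, 41 mm over both). z up. About 0.13 kg. They start on the level board's -x half, lying along the stand's y, jaws to +y.
- tool_tray: Black open tool tray fixed to the bench, 120 mm (x) by 190 mm (y) by 22 mm high, walls and floor 4 mm thick. Origin: underside, centre. Its long side is its y. It may swap places with the blue parts tray.
- parts_tray: Blue divided tray full of components, same footprint as the tool tray, 26 mm high, fixed, not to be used. Origin: underside, centre.
- spool_center (a point): Solder spool standing on end, 54 mm diameter, 46 mm high; its centre. Bystander.
- cleaner_center (a point): Black pot of brass wool (tip cleaner), 72 mm diameter, 46 mm high; its centre. Bystander.
- sucker_center (a point): Black solder sucker lying flat, 22 x 20 mm section, about 210 mm long along its x; its middle. Bystander.
- meter_center (a point): Yellow multimeter lying on its back, 150 x 75 x 32 mm, long along its x; its centre. Bystander.
- screwdriver_grip (a point): Screwdriver with an orange handle lying on the bench, 170 mm long along its x; the middle of its handle. Bystander.

How it is judged:
On the way:
1. the pliers lie flat in the tool tray, let go, while the board is still locked level (x of pliers_grip in the frame of tool_tray between -0.05 and 0.05 m and y of pliers_grip in the frame of tool_tray between -0.085 and 0.085 m and z of pliers_grip in the frame of tool_tray below 0.016 m and angle between pliers_grip's own z axis and vertical below 0.12 rad and contact force between pliers and the fingers below 0.05 N and linear speed of pliers below 0.03 m/s and value of joint board_cradle below 0.1 rad and value of joint index_plunger below 0.003 m), for 0.2 s.
At the end, for the whole second after the job is handed in: The fingers hold the plunger back by at least 10 of its 12 mm (contact over 2 N); the board has swung past 1.45 rad, untouched by the robot; the pliers lie flat (within 0.12 rad) and still on the tool tray's floor inside its walls, not touched by the fingers (x of pliers_grip in the frame of tool_tray between -0.05 and 0.05 m and y of pliers_grip in the frame of tool_tray between -0.085 and 0.085 m and z of pliers_grip in the frame of tool_tray below 0.016 m and angle between pliers_grip's own z axis and vertical below 0.12 rad and contact force between pliers and the fingers below 0.05 N and linear speed of pliers below 0.03 m/s and value of joint index_plunger above 0.01 m and value of joint board_cradle above 1.45 rad and contact force between index_plunger and the fingers above 2 N and contact force between board_cradle and the arm below 0.1 N and contact force between board_cradle and the fingers below 0.1 N); the arm keeps its last pose, push and grip.
It fails at once if the pliers are dropped (falling faster than 0.8 m/s, a fall of over about 3 cm, out of the fingers) (linear speed of pliers above 0.8 m/s and contact force between pliers and the fingers below 0.05 N).
It fails at once if the pliers are still on the board when it is let swing (value of joint board_cradle above 0.15 rad and contact force between pliers and board_cradle above 0.05 N).
It fails at once if a bystander (spool, tip cleaner, solder sucker, multimeter, screwdriver) is moved more than 20 mm (distance of any of spool_center, cleaner_center, sucker_center, meter_center, screwdriver_grip from where it was at the start of the episode above 0.02 m).
It also fails if it takes over 56 s, if anything falls off the work surface, if the arm or the gripper's body presses on something with over 40 N, if the wrist force passes 120 N, or if a joint passes its speed limit or range.

## Working session

There is one attempt and no reset: what is moved stays moved. The work goes in short steps, Python scripts to look and compute and a tool call to move; the robot and the scene stay as the last step left them, time stands still between calls to the robot, and variables do not carry over. Pictures are saved under pics/ and viewed, about 8 in all and at most 12, crops included, and the job is handed in when it is done.

Besides the shell and the picture viewer there is one more tool, called after "Request:" as name(argument=value, ...) on one line, values as JSON. carry_out: Moves the arm, as the interface text tells. Shifts and turns lie within -1 to 1; 1 stands for 0.1 m of shift or 45 degrees of turn. Its arguments: {"type":"object","properties":{"steps":{"type":"array","items":{"type":"number"}},"grip_force":{"type":"number"}},"required":["steps"]}

```bash
mkdir -p pics; cat > h.py <<'E'
import numpy as np, cv2
from cell import arm, get_image, camera_info
def cam(n):
    c=camera_info(n); f=240/np.tan(np.radians(c['fovy'])/2); return f,c['cx'],c['cy'],np.array(c['R']),np.array(c['t'])
def ray(n,u,v,z):
    f,cx,cy,R,t=cam(n); d=R.T@np.array([(u-cx)/f,(v-cy)/f,1]); o=-R.T@t; return o+d*(z-o[2])/d[2]
def proj(n,X):
    f,cx,cy,R,t=cam(n); p=R@np.array(X)+t; return f*p[0]/p[2]+cx,f*p[1]/p[2]+cy
def cloud(n,D):
    f,cx,cy,R,t=cam(n); v,u=np.mgrid[:480,:640]; P=np.stack([(u-cx)/f*D,(v-cy)/f*D,D],-1); return (P-t)@R
E
python3 - <<'E'
from h import *
for n in('top','scene'):
    im,D=get_image(n); np.savez(f'{n}0.npz',im=im,D=D); cv2.imwrite(f'pics/{n}0.png',im[:,:,::-1]); f,cx,cy,R,t=cam(n); print(n,f,cx,cy,-R.T@t,R.round(2).tolist(), (D==0).mean())
print(arm.observe(), arm.grip_point_offset)
E
```

```text
top 526.3796193934501 312.86884174649816 239.48975641878317 [0.35993436 0.08863484 1.35100223] [[-0.02, -1.0, -0.0], [-0.99, 0.02, -0.15], [0.15, 0.0, -0.99]] 0.0040071614583333335
scene 497.54861840503753 317.0333581190337 238.49764747304974 [1.02705817 0.54691093 1.05021364] [[-0.71, 0.71, 0.02], [0.57, 0.58, -0.58], [-0.42, -0.4, -0.82]] 0.004114583333333333
{'clock': 0.1, 'joints': array([ 1.14941944,  0.43513017,  0.02496682,  1.57399348, -0.01164698,
        1.13398576, -0.07510177]), 'dq': array([-0.00015966, -0.00073272,  0.001616  , -0.00181892, -0.00181249,
       -0.00074033,  0.00014519]), 'joint_efforts': array([ 4.46139195e-03, -6.69129896e+01,  9.88751985e-01, -3.15145755e+01,
       -6.05365983e-02,  3.74718010e-02,  2.77576724e-06]), 'position': array([ 0.1956923 , -0.59305942,  0.19704263]), 'ee_rot': array([-0.3296582 ,  2.05075838, -2.04797791]), 'force': array([ 0.2367756 , -0.27396632, -0.14360688]), 'ft_torque': array([-0.0036123 , -0.02795356,  0.04738029]), 'width': 0.9983022587636047} 0.0188
```

View pics/top0.png

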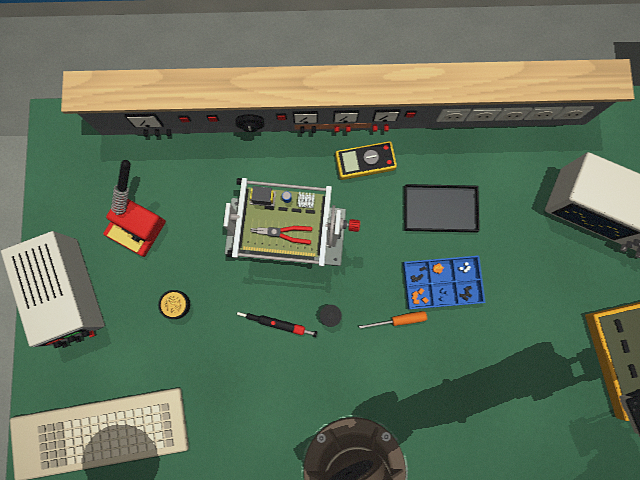

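View pics/scene0.png

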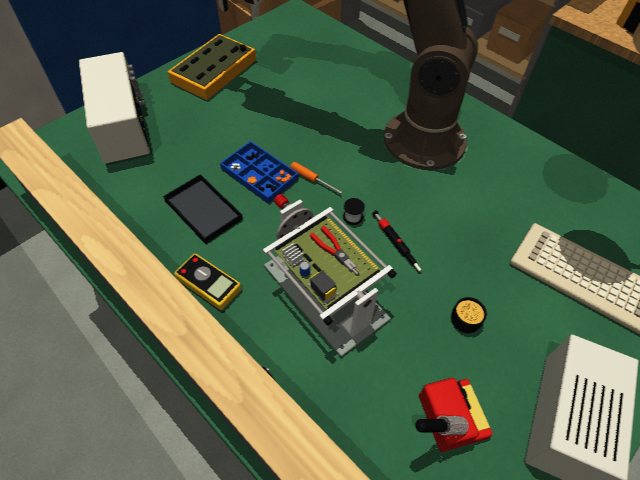

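Top view: the stand is at about (285,222), with the red knob at (354,225). The pliers' joint is near (275,231) with the jaws to the left (+y). The black tool tray is at (441,208), the blue tray at (443,282), and the meter at (366,160). The scene view agrees. Next I'll measure.

```bash
python3 - <<'E'
from h import *
for n in('top','scene'):
    d=np.load(f'{n}0.npz'); im,D=d['im'],d['D']; W=cloud(n,D); I=im.astype(int)
    red=(I[...,0]>110)&(I[...,1]<70)&(I[...,2]<70)
    def rep(name,m,ang=True):
        k,l,s,c=cv2.connectedComponentsWithStats(m.astype(np.uint8))
        for i in range(1,k):
            if s[i,4]<40: continue
            q=l==i; P=W[q]; P=P[np.isfinite(P).all(1)]
            r=cv2.minAreaRect(P[:,:2].astype(np.float32)*1000)
            print(n,name,'px',c[i].round(1),s[i,4],'med',np.median(P,0).round(4),'z5/95',np.percentile(P[:,2],[5,95]).round(3),'rect',np.round(r[0],1),np.round(r[1],1),round(r[2],1))
    inb=(W[...,0]>.3)&(W[...,0]<.8)&(abs(W[...,1]+.05)<.35)
    rep('red',red&inb)
    rep('blue',(I[...,2]>110)&(I[...,0]<90)&inb)
    rep('tray',(I.max(-1)<110)&(I.max(-1)-I.min(-1)<22)&inb&(W[...,2]<.03)&(W[...,1]<-.1))
    rep('yellow',(I[...,0]>150)&(I[...,1]>130)&(I[...,2]<70)&inb)
    rep('orange',(I[...,0]>180)&(I[...,1]>80)&(I[...,1]<150)&(I[...,2]<70)&inb)
    wh=(I.min(-1)>190)&inb&(W[...,2]>.13)&(W[...,2]<.17)
    rep('bars',wh)
    rep('board',inb&(W[...,2]>.135)&(W[...,2]<.16))
d=np.load('top0.npz');im=d['im'][165:275,215:375];cv2.imwrite('pics/crop.png',cv2.resize(im,None,fx=5,fy=5,interpolation=2)[:,:,::-1])
E
```

```text
top red px [353.9 224.6] 111 med [ 0.5704 -0.003   0.1946] z5/95 [0.19  0.199] rect [571.7  -3.2] [22.5 24.9] 86.6
top red px [296.1 228.1] 113 med [0.5725 0.1276 0.157 ] z5/95 [0.153 0.162] rect [477.7  94.6] [225.7  68.4] 19.8
top red px [295.1 239. ] 120 med [0.5466 0.1304 0.1583] z5/95 [0.154 0.162] rect [547.2 130.9] [71.8 12.9] 73.0
top red px [298.5 329.3] 93 med [0.3413 0.1296 0.0194] z5/95 [0.014 0.024] rect [341.  130.6] [26.7 20.9] 74.3
top blue px [443.6 282.2] 2713 med [ 0.4504 -0.2432  0.0038] z5/95 [-0.002  0.026] rect [ 442.3 -125.3] [127.  440.5] 5.0
top tray px [440.8 207.8] 3500 med [ 0.6453 -0.2464  0.0037] z5/95 [-0.002  0.021] rect [ 646.  -247.7] [199.9 127.5] 87.8
top tray px [415.8 277.8] 48 med [ 0.463  -0.1687  0.0102] z5/95 [0.006 0.014] rect [ 465.1 -171.7] [15.2 27.7] 17.0
top tray px [466.1 293.3] 60 med [ 0.4192 -0.2952  0.0106] z5/95 [0.007 0.015] rect [ 422.6 -297.6] [21.6 33.5] 54.8
top yellow px [363.1 166.2] 198 med [ 0.7485 -0.0376  0.0301] z5/95 [0.026 0.035] rect [576.5 -25.7] [163.  461.9] 81.6
top yellow px [438.  268.3] 50 med [ 0.4863 -0.22
[... 1944 characters left out ...]
cene orange px [303.7 169.8] 148 med [ 0.362  -0.147   0.0252] z5/95 [0.021 0.029] rect [ 360.2 -147.9] [21.3 81.6] 3.9
scene bars px [297.4 229.4] 292 med [0.583  0.06   0.1533] z5/95 [0.149 0.157] rect [577.3  60.6] [ 13.5 187.1] 82.7
scene bars px [355.4 291.7] 379 med [0.6069 0.258  0.1531] z5/95 [0.149 0.157] rect [601.  258.3] [ 11.7 187.9] 83.1
scene bars px [366.5 296.1] 56 med [0.6027 0.2858 0.1688] z5/95 [0.167 0.17 ] rect [604.1 285.4] [ 7.8 52.7] 82.8
scene board px [329. 261.] 6146 med [0.5852 0.1646 0.1491] z5/95 [0.144 0.157] rect [588.3 160.5] [237.2 190.8] 83.0
scene board px [365.3 303.8] 118 med [0.6106 0.2907 0.149 ] z5/95 [0.137 0.159] rect [604.7 290.1] [ 9.3 56.5] 74.8
```

View pics/crop.png

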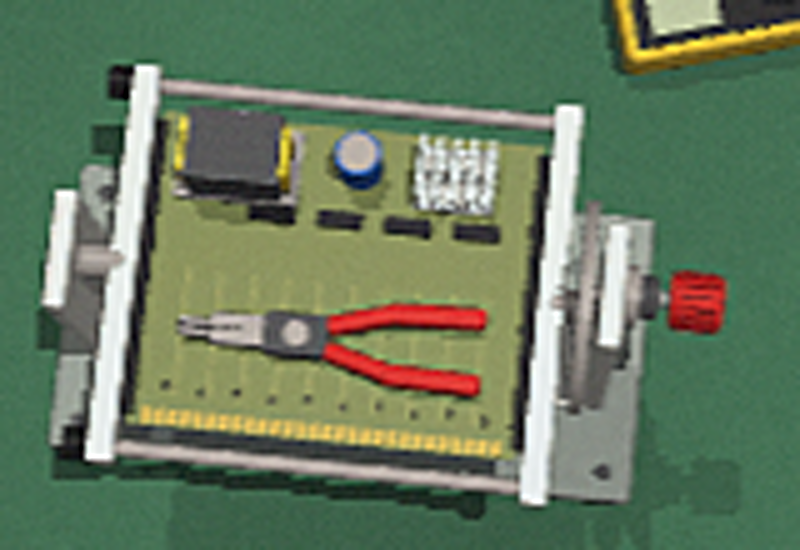

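The crop shows the pliers' joint pivot at crop (293,332), i.e. pixel (273.6,231.4). The jaw tip is at crop (183,326), and the handle ends are at (485,318) and (478,385). The two views agree on the stand: centre about (0.591,0.160), yaw about -0.118. The knob predicted from that, (0.571,-0.004), matches the measured one.

```bash
python3 - <<'E'
from h import *
from scipy.spatial.transform import Rotation as Ro
c=lambda x,y:(215+(x+.5)/5-.5,165+(y+.5)/5-.5)
J=ray('top',*c(293,332),.158);T=ray('top',*c(183,326),.152);H=ray('top',*c(483,352),.154)
print(J,T,H,'yaw of +y axis',np.arctan2(-(T-H)[0],(T-H)[1]), np.linalg.norm((T-J)),np.linalg.norm(H-J))
J2=None
C=np.array([.5907,.160]);ps=-.118
ey=np.array([-np.sin(ps),np.cos(ps)]);ex=np.array([np.cos(ps),np.sin(ps)])
print('stand frame J',(J[:2]-C)@ex,(J[:2]-C)@ey,'knob',C-.165*ey,'pull dir',-ey)
s=arm.observe();R=Ro.from_rotvec(s['ee_rot']).as_matrix();print(R.round(3)); z=R[:,2];print('jaw dir deg',np.degrees(np.arctan2(z[1],z[0])))
# tray edges, ray on outer top rim corners
for n in('top','scene'):
    d=np.load(f'{n}0.npz'); im,D=d['im'],d['D']; W=cloud(n,D)
    m=(W[...,2]>.013)&(W[...,2]<.03)&(W[...,0]>.55)&(W[...,0]<.73)&(W[...,1]<-.1)&(W[...,1]>-.4)
    r=cv2.minAreaRect((W[m][:,:2]*1000).astype(np.float32));print(n,m.sum(),r)
# scene-view check: projected J
print(proj('scene',J),proj('scene',T))
d=np.load('scene0.npz');x=d['im'][190:310,260:400];cv2.imwrite('pics/crop2.png',cv2.resize(x,None,fx=5,fy=5,interpolation=2)[:,:,::-1])
E
```

```text
[0.56692932 0.18022992 0.158     ] [0.57194943 0.23154633 0.152     ] [0.55627011 0.09306588 0.154     ] yaw of +y axis -0.1127439503622729 0.051909296044749 0.08790443204968794
stand frame J -0.02598697318185652 0.017290809914588378 knob [ 0.57127515 -0.0038526 ] pull dir [-0.11772635 -0.99304607]
[[-0.95  -0.001  0.313]
 [-0.313  0.001 -0.95 ]
 [ 0.    -1.    -0.001]]
jaw dir deg -71.7402918050119
top 486 ((643.7191162109375, -244.41282653808594), (191.88221740722656, 122.11947631835938), 87.49066162109375)
scene 574 ((640.3793334960938, -244.32113647460938), (195.3655242919922, 121.34886169433594), 87.34020233154297)
(np.float64(340.84571927933587), np.float64(256.7876991957032)) (np.float64(356.7160486256627), np.float64(274.31350026801135))
```

View pics/crop2.png

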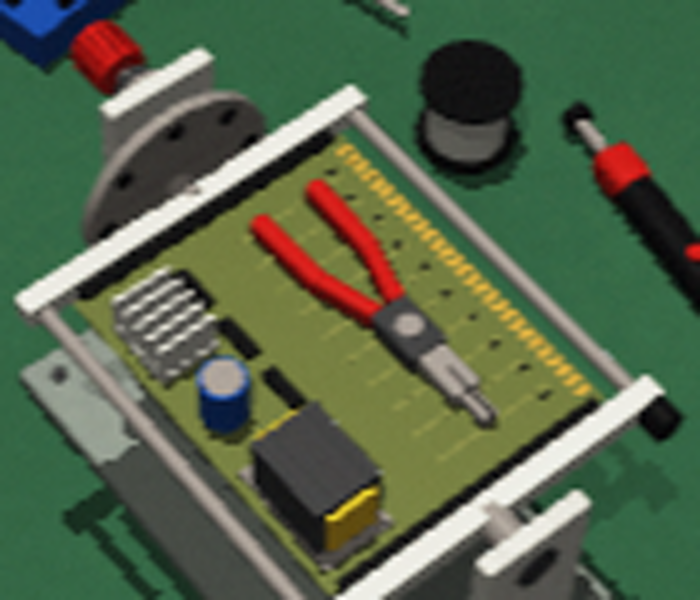

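Scene crop: the pivot at crop (410,325) is full-image pixel (341.9,254.9), and the ray from the top view projects to (340.8,256.8). That is a disagreement of about 4 mm, so I take the joint at about (0.565,0.179). The tool tray centre is about (0.642,-0.246), turned about -2.6°. Moving now, high and swinging over.

Request:
carry_out(steps=[1,0.2,0.4,0.5,0.15,1,0.4,0.8,1.0,0.3,1,0.5,1.0,1.0,0.4,1,0.5,1.0,1.0,0.4], grip_force=30)

```text
clock: 0.5
position: [0.2507, -0.4902, 0.3017]
ee_rot: [-0.612, 1.847, -1.856]
force: [-0.4, -0.4, 0.1]
width: 1.002
```

Request:
carry_out(steps=[0.45,0.2,0.4,0,0.15,0.45,0.4,0.8,0,0.3,0.45,0.5,1.0,0,0.4])

```text
clock: 0.8
position: [0.2975, -0.3901, 0.2974]
ee_rot: [-0.851, 1.648, -1.646]
force: [0.3, 0.1, 0.4]
width: 0.787
```

Request:
carry_out(steps=[0.45,0.2,0.4,0,0.15,0.45,0.4,0.8,0,0.3,0.45,0.5,1.0,0,0.4])

```text
clock: 1.1
position: [0.3472, -0.29, 0.2975]
ee_rot: [-1.05, 1.428, -1.427]
force: [0.8, -0.1, 0.5]
width: 0.527
```

Request:
carry_out(steps=[0.45,0.2,0.4,0,0.1,0.45,0.4,0.8,0,0.2,0.45,0.5,1.0,0,0.24])

```text
clock: 1.4
position: [0.397, -0.1904, 0.2976]
ee_rot: [-1.152, 1.294, -1.293]
force: [0.4, -0.1, 0.1]
width: 0.449
```

Request:
carry_out(steps=[0.45,0.2,0.4,0,0,0.45,0.4,0.8,0,0,0.45,0.5,1.0,0,0])

```text
clock: 1.7
position: [0.447, -0.0907, 0.2976]
ee_rot: [-1.15, 1.297, -1.296]
force: [0.4, 0.1, 1.3]
width: 0.452
```

Request:
carry_out(steps=[0.45,0.2,0.4,0,0,0.45,0.4,0.8,0,0,0.45,0.5,1.0,0,0])

```text
clock: 2.0
position: [0.497, 0.0093, 0.2974]
ee_rot: [-1.149, 1.297, -1.296]
force: [0.7, -0.5, -0.3]
width: 0.452
```

Request:
carry_out(steps=[0.45,0.2,0.4,0,0,0.45,0.4,0.8,0,0,0.45,0.5,1.0,0,0,0.45,0.5,1.0,0,0])

```text
clock: 2.4
position: [0.5466, 0.1094, 0.2967]
ee_rot: [-1.151, 1.297, -1.294]
force: [-0.4, -0.3, 0.0]
width: 0.448
```

Request:
carry_out(steps=[0.45,0.18,0.7,0,0,0.45,0.18,0.7,-0.4,0,0.45,0.18,0.7,-0.8,0,0.45,0.18,0.7,-0.8,0,0.45,0.18,0.7,-0.8,0])

```text
clock: 2.9
position: [0.5641, 0.1745, 0.2179]
ee_rot: [-1.15, 1.3, -1.3]
force: [-0.0, -0.1, 0.6]
width: 0.452
```

```bash
python3 - <<'E'
from h import *
from scipy.spatial.transform import Rotation as Ro
s=arm.observe();z=Ro.from_rotvec(s['ee_rot']).as_matrix()[:,2];print(s['position'],np.degrees(np.arctan2(z[1],z[0])))
im,D=get_image('scene');x=im[170:310,250:410];x=cv2.resize(x,None,fx=4,fy=4,interpolation=2)
im,D=get_image('top');y=im[170:280,215:375];y=cv2.resize(y,(640,440),interpolation=2)
cv2.imwrite('pics/a.png',cv2.resize(np.vstack([x,y]),None,fx=.6,fy=.6,interpolation=3)[:,:,::-1])
E
```

```text
[0.56406594 0.17454076 0.2179121 ] -7.055753018437024
```

View pics/a.png

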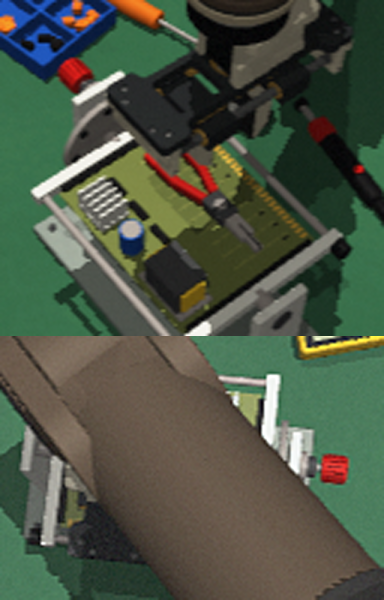

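The scene view shows the gripper squarely above the pliers, its fingers straddling behind the rear of the joint; the top view is blocked by the arm. I descend with a small +y shift.

Request:
carry_out(steps=[0.45,0.01,0.04,-0.2,0,0.45,0.01,0.04,-0.4,0,0.45,0.01,0.04,-0.55,0,0.45,0.01,0.04,-0.65,0,0.45,0.01,0.04,-0.7,0,0.45,0.01,0.04,-0.7,0,0.45,0.01,0.04,-0.7,0])

```text
clock: 3.7
position: [0.5653, 0.1807, 0.1485]
ee_rot: [-1.148, 1.297, -1.298]
force: [-0.2, -0.2, -0.4]
width: 0.449
```

```bash
python3 - <<'E'
from h import *
s=arm.observe();print(s['position'],s['force'])
im,D=get_image('scene');x=im[200:290,290:390];cv2.imwrite('pics/b.png',cv2.resize(x,None,fx=6,fy=6,interpolation=2)[:,:,::-1])
E
```

```text
[0.56532227 0.18070588 0.14848579] [-0.22527463 -0.16781175 -0.3787969 ]
```

View pics/b.png

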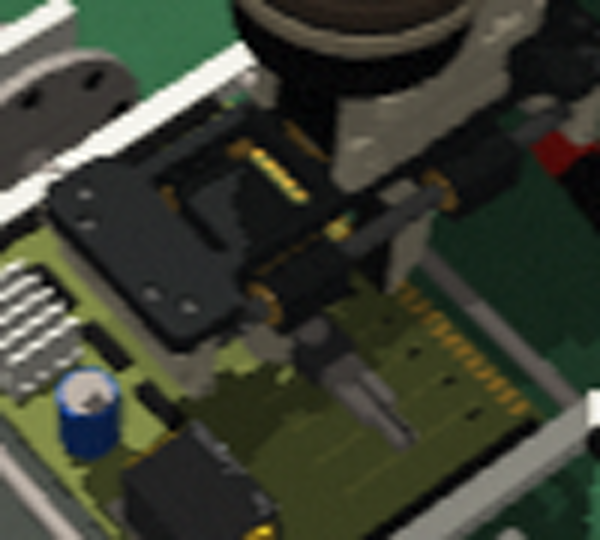

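The fingers straddle the joint (pivot at crop (315,330), finger tips near (200,375) and (400,270)) with no contact force. Closing.

Request:
carry_out(steps=[0,0,0,0,0,0,0,0,0,0,0,0,0,0,0,0,0,0,0,0,0,0,0,0,0,0,0,0,0,0,0,0,0,0,0,0,0,0,0,0], grip_force=35)

```text
clock: 4.55
position: [0.5649, 0.1805, 0.1477]
ee_rot: [-1.149, 1.298, -1.298]
force: [0.3, -0.7, 0.4]
width: 0.006
```

```bash
python3 - <<'E'
from h import *
s=arm.observe();print(s['position'],s['force'],s['width'])
im,D=get_image('scene');np.savez('sc.npz',im=im,D=D);x=im[190:290,280:400];cv2.imwrite('pics/c.png',cv2.resize(x,None,fx=6,fy=6,interpolation=2)[:,:,::-1])
E
```

```text
[0.56485773 0.18049384 0.14774024] [ 0.32155727 -0.66339455  0.38054861] 0.006185118974099063
```

View pics/c.png

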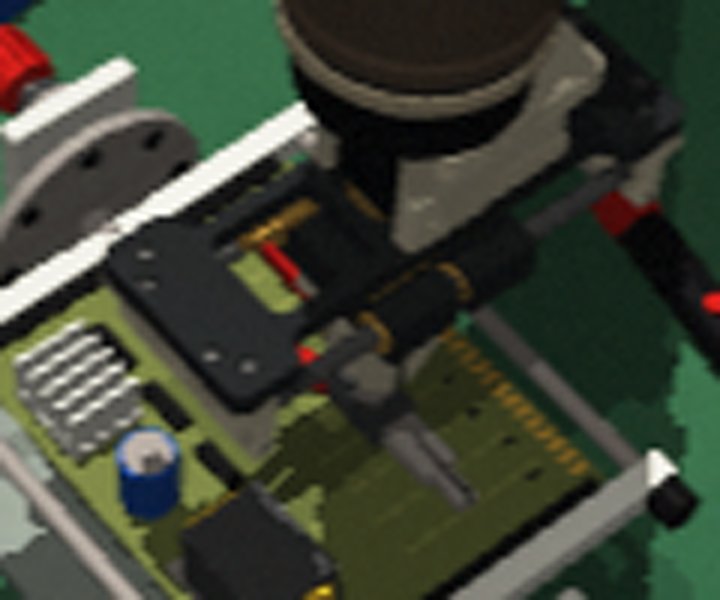

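```bash
python3 - <<'E'
from h import *
p=arm.observe()['position']
for dz in(0,.0188,.06):
    u,v=proj('scene',p+[0,0,dz]);print(dz,(u-280)*6,(v-190)*6)
d=np.load('sc.npz');W=cloud('scene',d['D'])
for (x,y) in [(375,370),(400,410),(350,400),(320,380),(305,355),(260,430),(280,265),(410,395),(430,450),(455,490),(370,345),(200,300)]:
    q=W[190+y//6,280+x//6];print((x,y),q.round(3),d['im'][190+y//6,280+x//6])
E
```

```text
0 367.7950318847908 413.38040337370535
0.0188 370.80127228322647 384.56912108273855
0.06 377.7034559231424 318.41980003137104
(375, 370) [0.578 0.191 0.203] [83 79 67]
(400, 410) [0.564 0.192 0.162] [25 26 25]
(350, 400) [0.571 0.176 0.161] [34 36 35]
(320, 380) [0.623 0.205 0.259] [40 29 28]
(305, 355) [0.634 0.206 0.285] [174  35  33]
(260, 430) [0.651 0.206 0.262] [92 87 73]
(280, 265) [0.546 0.116 0.158] [95 13 12]
(410, 395) [0.547 0.183 0.147] [36 40 21]
(430, 450) [0.566 0.209 0.156] [58 55 51]
(455, 490) [0.571 0.225 0.158] [86 82 77]
(370, 345) [0.603 0.207 0.26 ] [41 41 39]
(200, 300) [0.644 0.171 0.288] [40 42 43]
```

```bash
python3 - <<'E'
from h import *
d=np.load('sc.npz');W=cloud('scene',d['D']);d0=np.load('scene0.npz');W0=cloud('scene',d0['D'])
for v in range(244,262):
    print(v,' '.join('%3d,%3d/%3d,%3d'%(W0[v,u,2]*1000,d0['im'][v,u].mean(),W[v,u,2]*1000,d['im'][v,u].mean()) for u in range(332,354,2)))
E
```

```text
244 146,117/281, 12 155, 53/278, 41 162, 90/214, 83 161, 77/244, 57 146,102/255, 36 148,103/260, 70 149,101/267, 27 148,101/268, 17 146,102/265, 15 150,111/262, 15 146,145/256, 15
245 147,109/277, 32 151, 37/150, 58 155, 87/210, 77 161, 87/240, 68 146,101/264, 44 150,117/259, 48 148,101/261, 56 149,102/263, 17 149,102/263, 15 146,102/256, 12 151,112/253, 15
246 149,101/149, 94 146, 39/151, 61 156, 82/205, 63 160, 88/260, 39 144, 91/261, 45 148, 96/260, 38 148,102/261, 52 149,101/265, 14 150,101/257, 14 148,102/254, 15 150,118/249, 57
247 149,102/148, 91 148, 78/148, 79 156, 65/262, 50 159, 93/257, 45 160,103/260, 41 148,102/259, 40 150,101/259, 47 148,102/259, 15 149,103/256, 13 149,101/253, 30 149,102/194, 62
248 146, 94/148, 97 151, 80/148, 54 155, 53/262, 42 161, 90/262, 42 159, 84/259, 37 149,101/213, 45 148,101/253, 44 148,103/256, 11 147, 64/252, 28 149, 81/192, 75 150,102/189, 45
249 162, 87/160, 67 148, 97/260, 46 148, 60/262, 44 158, 78/260, 37 159, 70/257, 64 149, 94/212, 68 149,103/248, 15 150,102/251, 13 151, 89/194, 58 150,102/189, 71 152,104/149, 34
250 157, 96/260, 45 
[... 1439 characters left out ...]
 148,118/146, 59 149, 39/149, 42 156, 34/154, 24 158, 68/157, 25 159, 69/158, 26 162, 71/159, 24 157, 65/162, 25 158, 57/159, 32 150,103/149, 33 151,102/149, 32
259 147,110/148, 47 146,112/148, 54 147, 81/148, 51 150, 23/150, 25 159, 57/158, 24 158, 70/162, 24 159, 69/161, 21 160, 69/159, 30 158,168/160, 59 146,103/149, 34 146,102/149, 35
260 145,109/148, 37 143,103/148, 50 149,103/148, 49 145, 33/147, 27 155, 35/156, 22 161, 70/159, 23 159, 67/158, 28 159,144/160, 53 157,162/160, 58 157,140/160, 49 149,102/149, 35
261 148,104/148, 34 145,102/143, 43 147,103/146, 42 148, 79/147, 32 151, 21/151, 23 158, 55/158, 24 156,131/159, 48 160,165/160, 57 158,163/161, 56 158,163/157, 58 151,111/150, 40
```

Width 0.006 means the fingers shut on nothing. Depth shows why: the pliers are untouched at z≈0.160, with the pivot visible right under the finger, whose lower end shows at z≈0.187. The reported TCP height (0.148) therefore disagrees with the camera by about 35–40 mm. I'll check the fingers' xy and height.

```bash
python3 - <<'E'
from h import *
s=arm.observe();p=s['position'];print(p)
ey=np.array([.118,.993]);ex=np.array([.993,-.118])
d=np.load('sc.npz');W=cloud('scene',d['D'])
q=W-p; a=q[...,:2]@ex; b=q[...,:2]@ey; z=W[...,2]
for lo in np.arange(.165,.30,.01):
    m=(z>lo)&(z<=lo+.01)&(abs(a)<.12)&(abs(b)<.06)
    if m.sum()>3: print(round(lo,3),m.sum(),'a',np.percentile(a[m],[2,25,50,75,98]).round(3),'b',np.percentile(b[m],[2,50,98]).round(3))
print('light finger px, a b z');
for v in range(240,256,2):
    print(v,[(u,*(np.r_[a[v,u],b[v,u],z[v,u]]*1000).astype(int)) for u in range(334,354,2) if .165<z[v,u]<.225])
E
```

```text
[0.56488671 0.18044076 0.14772492]
0.165 187 a [0.067 0.078 0.084 0.091 0.096] b [-0.059 -0.019  0.06 ]
0.175 385 a [0.062 0.071 0.08  0.088 0.096] b [-0.023  0.035  0.058]
0.185 33 a [-0.017 -0.01  -0.001  0.007  0.087] b [0.01  0.012 0.048]
0.195 20 a [-0.002  0.009  0.014  0.015  0.016] b [-0.007  0.011  0.013]
0.205 16 a [0.009 0.013 0.015 0.016 0.017] b [-0.006  0.011  0.013]
0.235 15 a [-0.083  0.026  0.027  0.056  0.084] b [-0.021  0.01   0.034]
0.245 153 a [-0.083 -0.005  0.028  0.084  0.085] b [-0.032  0.026  0.038]
0.255 309 a [-0.082 -0.046  0.014  0.036  0.083] b [-0.023  0.031  0.038]
0.265 372 a [-0.085 -0.01   0.016  0.027  0.091] b [-0.019  0.026  0.038]
0.275 463 a [-0.09   0.001  0.035  0.077  0.093] b [-0.028  0.021  0.038]
0.285 978 a [-0.095 -0.03   0.045  0.076  0.092] b [-0.031  0.013  0.036]
0.295 141 a [-0.051 -0.031  0.002  0.012  0.015] b [-0.019  0.023  0.027]
light finger px, a b z
240 []
242 []
244 [(336, np.int64(16), np.int64(-3), np.int64(214))]
246 [(336, np.int64(15), np.int64(-4), np.int64(205))]
248 [(342, np.int64(12), np.int64(11), np.int64(213)), (350, np.int64(-11), np.int64(10), np.int64(192)), (352, np.int64(-16), np.int64(12), np.int64(189))]
250 [(340, np.int64(16), np.int64(9), np.int64(208)), (342, np.int64(11), np.int64(11), np.int64(206)), (344, np.int64(8), np.int64(13), np.int64(205)), (348, np.int64(-5), np.int64(11), np.int64(190)), (350, np.int64(-10), np.int64(12), np.int64(187))]
252 [(340, np.int64(14), np.int64(8), np.int64(197)), (342, np.int64(12), np.int64(12), np.int64(199)), (344, np.int64(6), np.int64(11), np.int64(194)), (346, np.int64(0), np.int64(12), np.int64(189)), (348, np.int64(-4), np.int64(12), np.int64(185))]
254 [(342, np.int64(11), np.int64(12), np.int64(191)), (344, np.int64(5), np.int64(12), np.int64(187))]
```

Finger xy agrees with the reported TCP (±17 mm across, +11 mm face), so only the height is off, by about +35 mm. I'll reopen and go down in small steps, watching the force.

Request:
carry_out(steps=[0.45,0,0,0,0,0.45,0,0,0,0,0.45,0,0,0,0,0.45,0,0,0,0,0.45,0,0,0,0,0.45,0,0,0,0,0.45,0,0,-0.05,0,0.45,0,0,-0.1,0,0.45,0,0,-0.15,0,0.45,0,0,-0.2,0,0.45,0,0,-0.24,0,0.45,0,0,-0.24,0])

```text
clock: 5.8
position: [0.5645, 0.1803, 0.123]
ee_rot: [-1.151, 1.298, -1.298]
force: [-0.4, -1.5, 0.4]
width: 0.451
```

```bash
cat > fing.py <<'E'
from h import *
s=arm.observe();p=s['position'];print(p,s['force'],s['width'])
ey=np.array([.118,.993]);ex=np.array([.993,-.118])
im,D=get_image('scene');np.savez('sc.npz',im=im,D=D);W=cloud('scene',D)
q=W-p; a=q[...,:2]@ex; b=q[...,:2]@ey; z=W[...,2]-p[2]
for lo in np.arange(0,.13,.01):
    m=(z>lo)&(z<=lo+.01)&(abs(a)<.06)&(abs(b)<.04)
    if m.sum()>3: print(round(lo,3),m.sum(),'a',np.percentile(a[m],[2,25,50,75,98]).round(3),'b',np.percentile(b[m],[2,50,98]).round(3))
E
python3 fing.py
```

```text
[0.56446128 0.18026699 0.12295203] [-0.42274868 -1.46828484  0.42932937] 0.45125475696378414
0.02 635 a [-0.058 -0.028  0.01   0.032  0.059] b [-0.024  0.02   0.039]
0.03 153 a [-0.059 -0.009 -0.002  0.004  0.022] b [0.    0.02  0.039]
0.04 47 a [-0.038 -0.026 -0.023  0.027  0.035] b [-0.007  0.011  0.023]
0.05 35 a [-0.039 -0.032 -0.024  0.031  0.036] b [-0.008  0.011  0.012]
0.06 20 a [-0.039 -0.031 -0.025 -0.023  0.035] b [-0.004  0.011  0.013]
0.07 8 a [-0.026 -0.025 -0.025 -0.024 -0.023] b [-0.001  0.003  0.007]
0.08 8 a [-0.028 -0.027 -0.026 -0.025 -0.025] b [0.006 0.008 0.011]
0.09 7 a [-0.028 -0.026 -0.026  0.011  0.048] b [0.009 0.013 0.029]
0.1 91 a [-0.052 -0.029  0.013  0.047  0.053] b [-0.017  0.036  0.038]
0.11 392 a [-0.053 -0.014  0.027  0.043  0.054] b [-0.021  0.027  0.038]
0.12 211 a [-0.051 -0.006  0.029  0.039  0.049] b [-0.021  0.009  0.036]
```

Request:
carry_out(steps=[0.45,0,0,-0.04,0,0.45,0,0,-0.08,0,0.45,0,0,-0.1,0,0.45,0,0,-0.1,0])

```text
clock: 6.25
position: [0.5655, 0.1808, 0.1167]
ee_rot: [-1.147, 1.296, -1.299]
force: [-10.0, -4.0, 29.0]
width: 0.451
```

```bash
python3 fing.py; python3 - <<'E'
from h import *
im=np.load('sc.npz')['im'];x=im[215:285,300:390];x=cv2.convertScaleAbs(cv2.resize(x,None,fx=7,fy=7,interpolation=2),alpha=2.2,beta=15);cv2.imwrite('pics/d.png',x[:,:,::-1])
E
```

```text
[0.56547246 0.1808464  0.1167386 ] [-9.95647377 -3.95142489 28.95952448] 0.4511168212944633
0.02 258 a [-0.059 -0.038 -0.021  0.018  0.043] b [-0.02   0.024  0.039]
0.03 364 a [-0.059 -0.024  0.007  0.03   0.044] b [-0.018  0.02   0.039]
0.04 108 a [-0.035 -0.009 -0.004  0.002  0.035] b [-0.006  0.014  0.038]
0.05 33 a [-0.04  -0.032 -0.024  0.031  0.036] b [-0.006  0.011  0.013]
0.06 22 a [-0.039 -0.032 -0.025 -0.023  0.059] b [-0.005  0.011  0.03 ]
0.07 8 a [-0.026 -0.025 -0.025 -0.024 -0.023] b [-0.     0.004  0.007]
0.08 7 a [-0.026 -0.026 -0.026 -0.025 -0.025] b [0.004 0.008 0.011]
0.09 9 a [-0.027 -0.026 -0.025 -0.025  0.045] b [0.011 0.014 0.032]
0.1 91 a [-0.052 -0.026  0.022  0.046  0.051] b [-0.011  0.036  0.038]
0.11 371 a [-0.052 -0.022  0.026  0.043  0.053] b [-0.022  0.027  0.038]
0.12 224 a [-0.049  0.019  0.028  0.038  0.048] b [-0.021  0.007  0.037]
```

View pics/d.png

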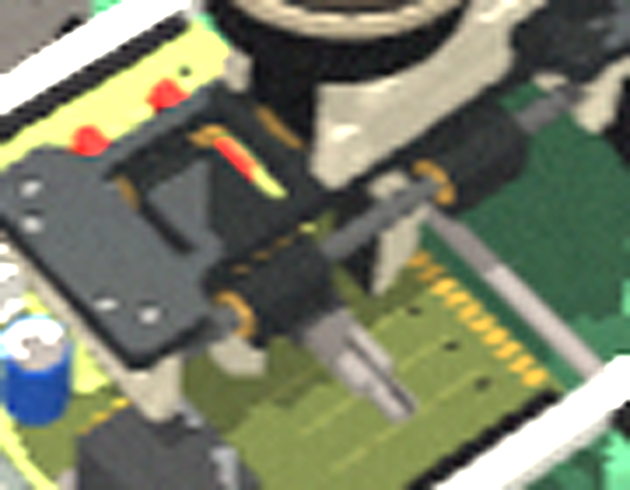

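Contact at a reported z of 0.1167 (29 N), with the fingers straddling the joint in the picture: inner faces near (245,365) and (390,285), jaws between them. I back off about 1.5 mm and close.

Request:
carry_out(steps=[0.45,0,0,0.04,0,0.45,0,0,0.04,0,0,0,0,0.04,0,0,0,0,0.04,0,0,0,0,0.04,0,0,0,0,0.04,0,0,0,0,0.04,0,0,0,0,0.04,0,0,0,0,0.04,0,0,0,0,0.04,0], grip_force=35)

```text
clock: 7.3
position: [0.5647, 0.1805, 0.1177]
ee_rot: [-1.15, 1.298, -1.298]
force: [-2.2, 0.4, 3.7]
width: 0.215
```

Gripped: width 0.215 × 92 ≈ 20 mm, which is the joint. A short lift next, then check.

Request:
carry_out(steps=[0,0,0,0.05,0,0,0,0,0.1,0,0,0,0,0.15,0,0,0,0,0.2,0,0,0,0,0.2,0])

```text
clock: 7.8
position: [0.5654, 0.1807, 0.1387]
ee_rot: [-1.148, 1.297, -1.298]
force: [-0.6, 0.1, 0.5]
width: 0.213
```

```bash
python3 - <<'E'
from h import *
s=arm.observe();print(s['position'],s['force'],s['width'])
im,D=get_image('scene');np.savez('sc.npz',im=im,D=D);x=im[205:285,290:390];x=cv2.convertScaleAbs(cv2.resize(x,None,fx=5,fy=5,interpolation=2),alpha=2.0,beta=15);cv2.imwrite('pics/e.png',x[:,:,::-1])
W=cloud('scene',D);I=im.astype(int)
for y0 in np.arange(.1,.25,.012):
    m=(abs(W[...,0]-.567)<.03)&(abs(W[...,1]-y0)<.006)&(W[...,2]>.152)&(W[...,2]<.19); print(round(y0,3),m.sum(),np.percentile(W[m][:,2],[50,90]).round(3) if m.sum() else '')
E
```

```text
[0.56541335 0.18069552 0.13871092] [-0.57286056  0.05675335  0.45855777] 0.2127780692184475
0.1 17 [0.18  0.183]
0.112 0 
0.124 11 [0.18 0.18]
0.136 13 [0.179 0.182]
0.148 3 [0.178 0.178]
0.16 0 
0.172 1 [0.187 0.187]
0.184 14 [0.182 0.187]
0.196 82 [0.18  0.185]
0.208 40 [0.179 0.181]
0.22 41 [0.178 0.18 ]
0.232 25 [0.175 0.178]
0.244 6 [0.153 0.153]
```

View pics/e.png

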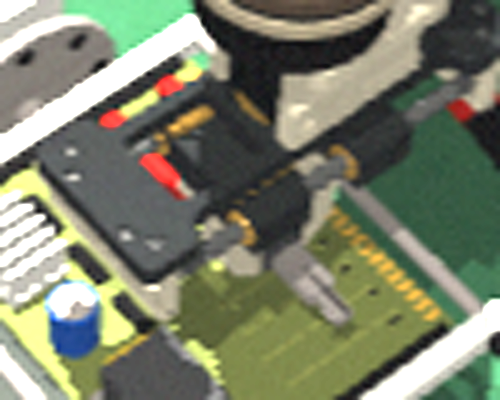

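The pliers came up level: tops at z≈0.180 from the handles (y 0.10) to the jaws (y 0.22), which is 20 mm of lift. Carrying them to the tray.

Request:
carry_out(steps=[0,0,0,0.2,0,0,0,0,0.4,0,0,0,0,0.6,0,0,0,0,0.8,0,0,0,0,0.9,0,0,0,0,0.9,0])

```text
clock: 8.45
position: [0.5654, 0.1808, 0.2288]
ee_rot: [-1.147, 1.297, -1.298]
force: [0.4, 0.0, -1.6]
width: 0.21
```

Request:
carry_out(steps=[0,0.05,-0.25,0,0,0,0.1,-0.5,0,0,0,0.15,-0.75,0,0,0,0.2,-1,0,0])

```text
clock: 8.85
position: [0.5844, 0.0792, 0.2262]
ee_rot: [-1.151, 1.299, -1.297]
force: [1.0, -0.9, -0.5]
width: 0.217
```

Request:
carry_out(steps=[0,0.05,-0.25,0,0,0,0.1,-0.5,0,0,0,0.15,-0.75,0,0,0,0.2,-1,0,0])

```text
clock: 9.25
position: [0.6043, -0.0208, 0.2262]
ee_rot: [-1.151, 1.299, -1.297]
force: [0.5, 0.2, -1.6]
width: 0.212
```

Request:
carry_out(steps=[0,0.05,-0.25,0,0,0,0.1,-0.5,0,0,0,0.15,-0.75,0,0,0,0.2,-1,0,0])

```text
clock: 9.65
position: [0.6243, -0.1207, 0.2261]
ee_rot: [-1.151, 1.299, -1.297]
force: [-0.0, 0.4, -2.7]
width: 0.215
```

Request:
carry_out(steps=[0,0.05,-0.25,0,0,0,0.1,-0.5,0,0,0,0.15,-0.75,0,0,0,0.18,-1,0,0,0,0.18,-1,0,0,0,0.18,-1,0,0])

```text
clock: 10.25
position: [0.6422, -0.2199, 0.226]
ee_rot: [-1.15, 1.301, -1.297]
force: [-0.2, -0.2, -0.5]
width: 0.211
```

```bash
python3 - <<'E'
from h import *
s=arm.observe();print(s['position'],s['force'],s['width'])
im,D=get_image('scene');np.savez('sc.npz',im=im,D=D)
im2,D2=get_image('top');a=cv2.resize(im[100:260,130:330],None,fx=2.5,fy=2.5,interpolation=2);b=cv2.resize(im2[150:310,330:530],None,fx=2.5,fy=2.5,interpolation=2)
cv2.imwrite('pics/f.png',np.hstack([a,b])[:,:400+400][:,:,::-1])
E
```

```text
[ 0.64220688 -0.21986745  0.22603456] [-0.21595181 -0.23659499 -0.53095398] 0.2110656617521522
```

View pics/f.png

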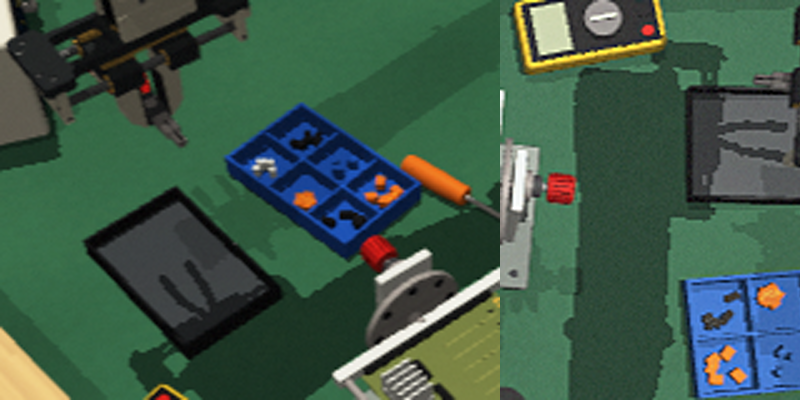

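The scene view shows the pliers held at (165,110) of the crop, above the empty black tray (185,270). They come down.

Request:
carry_out(steps=[0,0,-0.1,-0.25,0,0,0,-0.1,-0.5,0,0,0,-0.1,-0.75,0,0,0,-0.1,-1,0])

```text
clock: 10.75
position: [0.6429, -0.228, 0.1269]
ee_rot: [-1.15, 1.297, -1.296]
force: [-0.4, 1.1, -1.5]
width: 0.21
```

Request:
carry_out(steps=[0,0,0,-0.25,0,0,0,0,-0.5,0,0,0,0,-0.75,0,0,0,0,-0.9,0,0,0,0,-1,0,0,0,0,-1,0])

```text
clock: 11.35
position: [0.6423, -0.2288, 0.0267]
ee_rot: [-1.151, 1.299, -1.296]
force: [0.1, 0.0, -1.2]
width: 0.214
```

Request:
carry_out(steps=[0,0,0,-0.1,0,0,0,0,-0.2,0,0,0,0,-0.3,0,0,0,0,-0.4,0,0,0,0,-0.4,0,0,0,0,-0.4,0])

```text
clock: 11.95
position: [0.6427, -0.2294, -0.0126]
ee_rot: [-1.15, 1.298, -1.297]
force: [0.0, 0.2, -1.4]
width: 0.215
```

```bash
cat > tr.py <<'E'
from h import *
s=arm.observe();print(s['position'],s['force'],s['width'])
for n in('scene','top'):
    im,D=get_image(n);np.savez(n+'1.npz',im=im,D=D);W=cloud(n,D);I=im.astype(int)
    red=(I[...,0]>60)&(I[...,0]>2.2*I[...,1])&(I[...,0]>2.2*I[...,2])&(W[...,0]>.58)&(W[...,0]<.7)&(W[...,1]<-.14)&(W[...,1]>-.35)
    P=W[red]; print(n,'red',red.sum(),np.percentile(P,[5,50,95],axis=0).round(3).tolist() if len(P) else '')
    for y0 in np.arange(-.22,-.15,.01):
        m=(abs(W[...,0]-.645)<.02)&(abs(W[...,1]-y0)<.005)&(W[...,2]<.05); print(round(y0,3),np.percentile(W[m][:,2],[10,50,95]).round(3) if m.any() else '',end=';')
    print()
E
python3 tr.py
```

```text
[ 0.64272494 -0.22944872 -0.01258306] [ 2.01726153e-04  2.03375336e-01 -1.38483676e+00] 0.2154418970918994
scene red 13 [[0.62, -0.269, 0.029], [0.627, -0.248, 0.03], [0.658, -0.192, 0.108]]
-0.22 [0.005 0.028 0.047];-0.21 [0.003 0.009 0.031];-0.2 [0.004 0.007 0.029];-0.19 [0.003 0.006 0.029];-0.18 [0.003 0.005 0.028];-0.17 [0.003 0.006 0.008];-0.16 ;-0.15 [-0.     0.01   0.024];
top red 31 [[0.614, -0.317, 0.012], [0.618, -0.304, 0.026], [0.623, -0.288, 0.031]]
-0.22 [-0.002 -0.002 -0.002];-0.21 [-0.001  0.001  0.004];-0.2 [0.001 0.005 0.028];-0.19 [0.001 0.005 0.029];-0.18 [-0.001  0.004  0.026];-0.17 [-0.     0.003  0.008];-0.16 [-0.     0.003  0.007];-0.15 [-0.003  0.01   0.023];
```

Pliers' top is at 0.029 (both views), so about 12 mm remains. Jaws and handles lie within the tray. Lowering gently.

Request:
carry_out(steps=[0,0,0,-0.04,0,0,0,0,-0.08,0,0,0,0,-0.1,0,0,0,0,-0.11,0,0,0,0,-0.11,0,0,0,0,-0.11,0])

```text
clock: 12.65
position: [0.6429, -0.2295, -0.0232]
ee_rot: [-1.149, 1.298, -1.298]
force: [-1.1, 0.0, -0.6]
width: 0.208
```

Request:
carry_out(steps=[0,0,0,-0.01,0,0,0,0,-0.02,0,0,0,0,-0.02,0,0,0,0,-0.02,0])

```text
clock: 13.05
position: [0.6431, -0.2296, -0.0245]
ee_rot: [-1.149, 1.297, -1.298]
force: [-2.9, -0.3, 5.4]
width: 0.213
```

Touchdown (5 N). Opening partly, then rising.

Request:
carry_out(steps=[0.3,0,0,0.01,0,0.4,0,0,0.01,0,0.4,0,0,0.01,0,0.4,0,0,0.01,0,0.4,0,0,0.01,0,0.4,0,0,0.01,0,0.4,0,0,0.1,0,0.4,0,0,0.2,0,0.4,0,0,0.4,0,0.4,0,0,0.7,0,0.4,0,0,1,0,0.4,0,0,1,0])

```text
clock: 14.25
position: [0.6462, -0.2298, 0.0807]
ee_rot: [-1.144, 1.291, -1.303]
force: [0.4, 0.2, -0.1]
width: 0.4
```

```bash
python3 tr.py
```

```text
[ 0.64623402 -0.22983458  0.080717  ] [ 0.39750835  0.20520781 -0.08928363] 0.3996736023657802
scene red 179 [[0.615, -0.314, 0.006], [0.644, -0.281, 0.016], [0.652, -0.248, 0.02]]
-0.22 [0.004 0.013 0.02 ];-0.21 [0.003 0.007 0.019];-0.2 [0.003 0.008 0.018];-0.19 [0.003 0.008 0.016];-0.18 [0.003 0.006 0.014];-0.17 [0.003 0.005 0.009];-0.16 [0.011 0.015 0.02 ];-0.15 [0.    0.01  0.024];
top red 14 [[0.615, -0.313, 0.01], [0.618, -0.309, 0.013], [0.623, -0.305, 0.016]]
-0.22 [0.001 0.009 0.016];-0.21 [0.001 0.006 0.016];-0.2 [0.001 0.006 0.016];-0.19 [0.    0.004 0.016];-0.18 [-0.     0.004  0.013];-0.17 [-0.     0.003  0.007];-0.16 [-0.     0.003  0.007];-0.15 [-0.003  0.01   0.023];
```

The pliers lie flat in the tray: tops at 0.016–0.02 from the handles (y −0.31) to the jaws (y −0.18). Next, over the knob.

Request:
carry_out(steps=[0.5,0,0,0.4,0,0.5,0,0,0.8,0,0.5,-0.1,0.3,1,0,0.5,-0.2,0.6,1,0,0.5,-0.3,1,1,0,0.5,-0.3,1,1,0])

```text
clock: 14.95
position: [0.6115, -0.1221, 0.1748]
ee_rot: [-1.152, 1.295, -1.289]
force: [-0.2, 1.3, 0.4]
width: 0.499
```

Request:
carry_out(steps=[0.5,-0.2,0.4,0.2,0,0.5,-0.3,0.8,0.4,0,0.5,-0.4,1,0.56,0,0.5,-0.4,1,0.56,0])

```text
clock: 15.35
position: [0.5727, -0.0252, 0.2331]
ee_rot: [-1.15, 1.292, -1.294]
force: [0.5, 0.3, 0.6]
width: 0.496
```

Request:
carry_out(steps=[0.5,-0.02,0.23,0,0,0.5,-0.02,0.23,0,0,0.5,-0.02,0.23,-0.2,0,0.5,-0.02,0.23,-0.2,0,0.5,-0.02,0.23,-0.2,0])

```text
clock: 15.85
position: [0.5706, -0.008, 0.2101]
ee_rot: [-1.151, 1.3, -1.298]
force: [0.8, -0.1, 1.2]
width: 0.502
```

```bash
cat > k.py <<'E'
from h import *
s=arm.observe();p=s['position'];print(p,s['force'],s['width'])
im,D=get_image('scene');np.savez('sk.npz',im=im,D=D);W=cloud('scene',D);I=im.astype(int)
ey=np.array([.118,.993]);ex=np.array([.993,-.118]);q=W-p; a=q[...,:2]@ex; b=q[...,:2]@ey; z=W[...,2]
for lo in np.arange(.16,.30,.01):
    m=(z>lo)&(z<=lo+.01)&(abs(a)<.06)&(abs(b)<.03)
    if m.sum()>3: print(round(lo,3),m.sum(),'a',np.percentile(a[m],[2,25,50,75,98]).round(3),'b',np.percentile(b[m],[2,50,98]).round(3))
red=(I[...,0]>70)&(I[...,0]>2.2*I[...,1])&(abs(a)<.06)&(abs(b)<.05)&(z>.16)&(z<.21)
print('red',red.sum(),'a',np.percentile(a[red],[5,50,95]).round(3),'b',np.percentile(b[red],[5,50,95]).round(3),'z',np.percentile(z[red],[5,50,95]).round(3)) if red.any() else 0
E
python3 k.py; python3 - <<'E'
from h import *
im=np.load('sk.npz')['im'];cv2.imwrite('pics/g.png',cv2.resize(im[140:260,220:360],None,fx=4,fy=4,interpolation=2)[:,:,::-1])
E
```

```text
[ 0.57056005 -0.00799159  0.21014376] [ 0.82153514 -0.13183519  1.1691405 ] 0.501620467954893
0.18 26 a [-0.01   0.004  0.008  0.009  0.011] b [-0.003  0.014  0.022]
0.19 114 a [-0.014 -0.006  0.001  0.005  0.01 ] b [-0.007  0.009  0.027]
0.2 11 a [-0.007 -0.006 -0.004  0.001  0.004] b [0.    0.004 0.016]
0.23 4 a [-0.031 -0.028 -0.027 -0.027 -0.026] b [-0.008  0.007  0.01 ]
0.24 31 a [-0.033 -0.026 -0.026  0.022  0.03 ] b [-0.008  0.009  0.013]
0.25 66 a [-0.04  -0.028 -0.024  0.03   0.038] b [-0.006  0.011  0.014]
0.26 71 a [-0.041 -0.029 -0.025  0.033  0.038] b [-0.007  0.01   0.013]
0.27 63 a [-0.042 -0.029 -0.023  0.035  0.039] b [-0.002  0.011  0.013]
0.28 34 a [-0.04  -0.032 -0.028 -0.025  0.04 ] b [-0.009  0.011  0.014]
0.29 14 a [-0.035 -0.029 -0.028 -0.027 -0.027] b [-0.006  0.002  0.014]
red 62 a [-0.008  0.003  0.009] b [-0.006  0.008  0.017] z [0.19  0.197 0.2  ]
```

View pics/g.png

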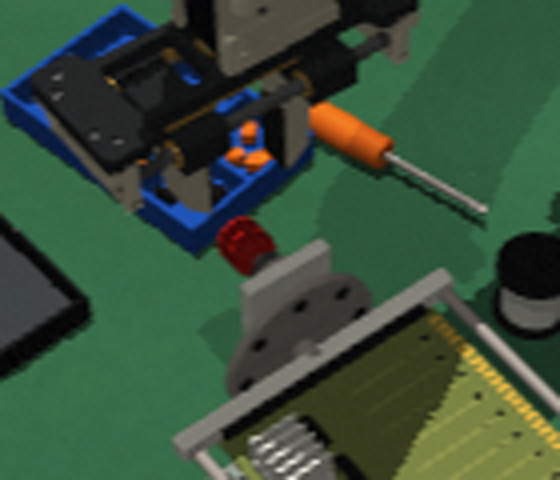

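The picture shows the open fingers above and slightly outboard of the knob (245,245), straddling it. The lowest finger points are at z≈0.238 with the TCP reading 0.210. This gives a height offset of about 0.029, the same as the board contact gave. I descend by 73 mm.

Request:
carry_out(steps=[0.5,0,0.01,-0.2,0,0.5,0,0.01,-0.4,0,0.5,0,0.01,-0.55,0,0.5,0,0.01,-0.65,0,0.5,0,0.01,-0.73,0,0.5,0,0.01,-0.73,0,0.5,0,0.01,-0.73,0])

```text
clock: 16.6
position: [0.5713, -0.0055, 0.1383]
ee_rot: [-1.149, 1.297, -1.298]
force: [0.7, -0.2, -0.2]
width: 0.501
```

Request:
carry_out(steps=[0,0,0,0,0,0,0,0,0,0,0,0,0,0,0,0,0,0,0,0,0,0,0,0,0,0,0,0,0,0,0,0,0,0,0,0,0,0,0,0], grip_force=50)

```text
clock: 17.4
position: [0.571, -0.0055, 0.1381]
ee_rot: [-1.149, 1.298, -1.298]
force: [-2.1, -0.7, 4.7]
width: 0.272
```

Gripped: 0.272 × 92 ≈ 25 mm, close to the knob's 26 mm. Pulling along the stand's −y.

Request:
carry_out(steps=[0,-0.004,-0.03,0,0,0,-0.007,-0.06,0,0,0,-0.011,-0.09,0,0,0,-0.013,-0.11,0,0,0,-0.015,-0.125,0,0,0,-0.015,-0.125,0,0,0,-0.015,-0.125,0,0])

```text
clock: 18.1
position: [0.57, -0.0138, 0.1381]
ee_rot: [-1.147, 1.297, -1.292]
force: [0.3, 10.9, 0.3]
width: 0.273
```

Request:
carry_out(steps=[0,-0.004,-0.03,0,0,0,-0.007,-0.06,0,0,0,-0.007,-0.06,0,0,0,-0.007,-0.06,0,0,0,-0.007,-0.06,0,0,0,-0.007,-0.06,0,0])

```text
clock: 18.7
position: [0.5696, -0.0173, 0.1382]
ee_rot: [-1.145, 1.296, -1.289]
force: [2.7, 17.9, -1.0]
width: 0.268
```

Travel is 11.8 mm and the force is 17.9 N, above the spring's 13 N, so the knob is at its stop. Holding while the board swings.

Request:
carry_out(steps=[0,0,-0.01,0,0,0,0,-0.01,0,0,0,0,-0.01,0,0,0,0,-0.01,0,0,0,0,-0.01,0,0,0,0,-0.01,0,0,0,0,-0.01,0,0,0,0,-0.01,0,0,0,0,-0.01,0,0,0,0,-0.01,0,0,0,0,-0.01,0,0,0,0,-0.01,0,0])

```text
clock: 19.9
position: [0.5696, -0.0172, 0.1382]
ee_rot: [-1.145, 1.296, -1.288]
force: [2.3, 20.0, -1.6]
width: 0.272
```

Request:
carry_out(steps=[0,0,0,0,0,0,0,0,0,0,0,0,0,0,0,0,0,0,0,0,0,0,0,0,0,0,0,0,0,0,0,0,0,0,0,0,0,0,0,0,0,0,0,0,0,0,0,0,0,0,0,0,0,0,0,0,0,0,0,0])

```text
clock: 21.1
position: [0.5696, -0.0172, 0.1382]
ee_rot: [-1.145, 1.296, -1.288]
force: [1.7, 19.3, -1.9]
width: 0.27
```

Request:
carry_out(steps=[0,0,0,0,0,0,0,0,0,0,0,0,0,0,0,0,0,0,0,0,0,0,0,0,0,0,0,0,0,0,0,0,0,0,0,0,0,0,0,0,0,0,0,0,0,0,0,0,0,0,0,0,0,0,0,0,0,0,0,0])

```text
clock: 22.3
position: [0.5696, -0.0172, 0.1382]
ee_rot: [-1.145, 1.296, -1.288]
force: [2.3, 20.3, -0.6]
width: 0.268
```

```bash
python3 tr.py; python3 - <<'E'
from h import *
im=np.load('scene1.npz')['im'];cv2.imwrite('pics/z.png',cv2.resize(im[120:370,150:450],None,fx=2.4,fy=2.4,interpolation=2)[:,:,::-1])
W=cloud('scene',np.load('scene1.npz')['D'])
C=np.array([.5907,.16]);ex=np.array([.993,-.118]);ey=np.array([.118,.993]);a=(W[...,:2]-C)@ex;b=(W[...,:2]-C)@ey
m=(abs(b)<.085)&(abs(a)<.12)&(W[...,2]>.06)&(W[...,2]<.25)
print(np.percentile(a[m],[5,25,50,75,95]).round(3),np.percentile(W[m][:,2],[2,50,98]).round(3))
E
```

```text
[ 0.56961431 -0.01720916  0.13817681] [ 2.33455647 20.30695011 -0.64304711] 0.268070036043843
scene red 181 [[0.615, -0.315, 0.005], [0.642, -0.282, 0.015], [0.652, -0.249, 0.019]]
-0.22 [0.003 0.009 0.02 ];-0.21 [0.003 0.008 0.018];-0.2 [0.003 0.007 0.018];-0.19 [0.003 0.006 0.017];-0.18 [0.002 0.006 0.014];-0.17 [0.003 0.006 0.01 ];-0.16 [-0.     0.011  0.018];-0.15 [-0.     0.009  0.024];
top red 210 [[0.617, -0.312, 0.008], [0.635, -0.28, 0.014], [0.654, -0.248, 0.019]]
-0.22 [0.003 0.014 0.018];-0.21 ;-0.2 ;-0.19 ;-0.18 ;-0.17 ;-0.16 ;-0.15 ;
[-0.003 -0.002 -0.001  0.004  0.03 ] [0.078 0.143 0.238]
```

View pics/z.png

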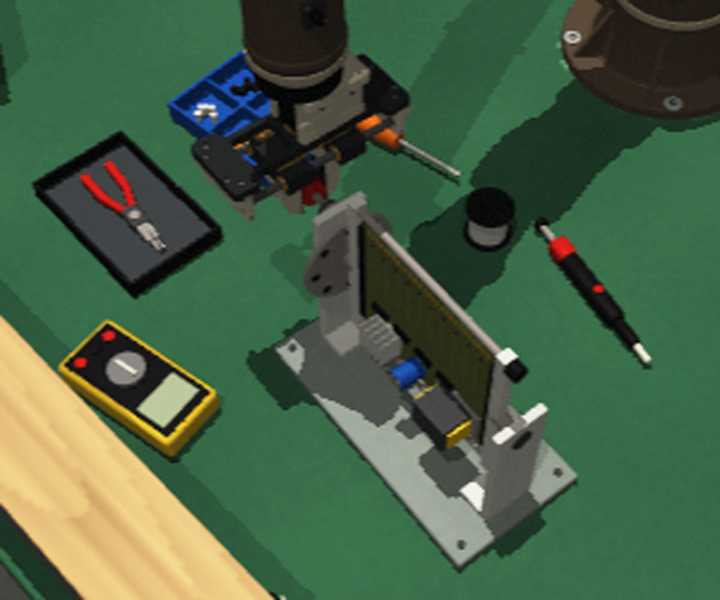

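The board hangs on edge, with its face near (425,340) vertical and its points at x≈0±4 mm from z 0.08 to 0.24. The pliers lie flat in the tray (125,205), the gripper holds the knob (315,190) clear of the board, and the bystanders look undisturbed. Handing in.

```bash
python3 -c "
from cell import arm
arm.sign_off()"
```

```text
the job is handed in; nothing more can be done
```

The pliers are lying flat in the tool tray, and the board hangs on edge with the gripper still holding the plunger knob back. I handed the job in at about 22 s; no verdict was reported.

**Last checks**
- **Pliers:** they were put down with about 5 N of contact while the board was still locked level. Depth puts their tops at about 16–20 mm, which fits lying flat on the tray floor.
- **Plunger:** the knob moved 11.8 mm and stayed there for more than 3 s. The pull reads 20 N against the 13 N spring, so it is at its stop. Grip force is 50 N.
- **Board:** the face is vertical in the picture and within about 4 mm of the axis plane in depth. The arm is clear of it.
- **Bystanders:** they look undisturbed in the last picture; I did not measure their positions again.

**What failed or disagreed**
- **First grasp:** it closed on nothing. The fingertips were about 29 mm higher than the reported TCP height. I corrected for this from the depth image and by touching the board lightly.
- **Board contact:** that touch pressed on the level board with 29 N for a moment, more than intended.
- **Pliers position:** the two camera views disagreed by about 4 mm on the pliers' joint; this did not affect the grasp.

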